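# Tension and lock the cam hold-down over the red-lidded jar

### The arm

A 7-joint arm with a two-finger parallel gripper is mounted at the origin on the work surface. World frame = base frame: x ahead of the robot, y to its left, z up, the work surface at z = 0. Lengths are in m, angles in rad, forces in N, time in s.
With the tool pointing down it reaches from about 0.35 to 0.9 m from the base axis. Payload 8.1 kg.
Tool frame: the origin (TCP) lies at the centre of the arm's flange, where the gripper is bolted on; the fingertips stand 178 mm ahead of it and the grasp point (between the pads) lies 159 mm ahead of it; z points along the fingers, y is the line along which they close (so a half turn about z gives the same grasp; the last joint's range is limited). The gripper opens to 92 mm and grips with 3 to 60 N. Pads are 19 mm wide; open, the fingers measure 130 mm over their backs; the gripper's body (75 mm by 190 mm) begins 47 mm behind the grasp point.
Start: joints at [-1.337, 0.434, 0.025, 1.573, -0.012, 1.134, -0.075], TCP at [0.207, 0.59, 0.405] pointing down, gripper open.
Joint ranges: [-2.62, 2.62], [-0.44, 2.09], [-1.27, 1.32], [0.08, 2.57], [-1.32, 4.46], [0.12, 2], [-2.74, 2.74]. Speed limits (rad/s): [2.22, 2.22, 3.01, 3.01, 3.14, 3.14, 3.14].

### API

Orientations are given as a rotation vector (axis times angle).
In Python, from cell import arm gives the robot as it stands. The module is installed in compiled form; this text tells all that it offers.
- The arm moves only by the shell command python3 -m inch 'ROWS' [FORCE]. ROWS is text: rows parted by semicolons, each of 5 numbers parted by spaces: the shift along the tool's x, y, z in m, then the turn about the tool's z in rad, then the finger opening in m, from 0 to 0.0918. In form: x y z roll fingers; .... A call has 1 to 5 rows; each row is the pose to reach, as a shift and turn from the pose commanded when the call began, along the tool's axes at that moment; what a row does not reach only later rows make up. A row lasts 1/10 s, in which the tool goes at most 50 mm and 8.59 degrees, less where a joint would pass 70% of its speed; a pose out of reach is approached as far as the arm can. A call with a gripper value outside its range is refused whole. The fingers move at their own pace and stop on an object; FORCE is the grip in N (left out, the last holds). Time passes only in rows, so rows that repeat a pose let the fingers close. It gives the time, the measured TCP pose, the force, the opening and the grip force at its end, in the units of the state.
- arm.observe(): the state, without advancing time (a new reading comes with each control period).
- arm.get_image(name): name is "side" or "top" or "wrist"; returns the picture (400x640x3 uint8, red, green, blue); there is no depth.
- arm.get_calibration(name): a dict with "intrinsics" (3x3 intrinsics, pixels), "pose" (4x4, takes a point from camera to world coordinates). Camera axes: x right, y up, looking along -z (the intrinsics and any distortion apply to the point x, -y, -z); pixel columns grow to the right and rows downward; lengths in m; the calibration is good to about 2 mm. A picture is of the moment at which its call begins: read the wrist's pose just before it. get_calibration takes no time and is no camera call; for the wrist camera it gives the pose at the moment of the call.
- arm.sign_off(): hands the job in; it is judged then, once.
Trained networks look in the newest picture that a camera, given by its name, has taken for a name from the list of things; names that differ only in an ending like _2 or _b are one class to them, and where a whole thing is asked for, a point or a joint stands for the part that bears it (a point fixed in the world has none). Each returns a list of dicts, best first, with "conf" (0 to 1); they miss things now and then, are a little off and sometimes report something else, mostly with a low value. They report only what shows in the picture. A call takes as long as a camera call.
- arm.look_for(camera, query): "point" ([row, column] in pixels, amid what is visible of it).
- arm.silhouettes(camera, query): "region" (400x640 bool, what is visible of it) and "point" ([row, column] in pixels, amid what is visible of it).
- arm.place_of(camera, query): "point" ([row, column] in pixels: a listed point, or the origin of a listed thing).
The state is a dict: "clock": time; "joints": joint angles; "dq": joint speeds; "joint_efforts": joint torques, N m; "position": TCP position; "ee_rot": TCP orientation; "force": force on the tool from outside, world axes, zero at the start; "ft_torque": the same for the moment, N m; "width": opening from 0.0 (shut) to 1.0 (fully open); "gripper_force": force on a finger pad.
Only numpy, scipy, OpenCV 4.12 (cv2) and the standard library are available. Lean on these libraries where they do the work, as an engineer would, in place of code of your own. Each camera call takes 0.05 s, during which the arm holds its last target. There are 200 camera calls.

### The job

The hold-down of the red-lidded jar's transport holder has been left slack with its cam lever standing open. Turn its wing nut clockwise until the yellow wing points at the green mark on the bar, and only then flip the lever down flat to lock the bar. Leave the lever of the blue-lidded jar's holder shut.

Things in the scene. Friction and masses are not known exactly. Their poses are not given: they have to be found in the camera images.
- holder: Fixed grey holder, base 120 x 220 x 12 mm, with a white jar (76 wide, 84 high) with RED lid under an aluminium bar (24 x 200, along y, top at z 92, 95 with the lever open). Wing nut at the bar's -y end, cam lever at its +y end; green mark on the bar 40 mm from the nut's axis, towards the jar. Origin: centre of the base's underside, at table height; z up. The joints below use this frame, in mm
- holder_nut (a joint): Red-lidded jar's wing nut, black with one YELLOW wing; vertical axis at holder x 0, y -80. Plate 10 thick, 56 long (28 each way), z 107 to 135: grasp across it at z 124. Value in rad, grows clockwise from above: 0 = yellow wing points at the mark (holder +y); starts -1.35 to -0.9, i.e. yellow that far anticlockwise of +y; no stop at the mark, range -1.9 to 0.6. Stiff, 0.08 N m, stays put
- holder_lever (a joint): Red-lidded jar's cam lever: pivot at holder (0, 80, 105), axis along y; steel arm 14 wide, 8 thick, orange ball of radius 11 centred 82 mm from the pivot. Value in rad: 0 = shut, flat on its stop, ball at (82, 80, 105); 1.57 = upright, ball above the pivot. Starts 1.2 to 1.5. Push the ball over to +x and down; needs about 4 N at the ball; stays where left
- blue_holder_lever (a joint): Cam lever of the other holder, alike but with a BLUE lid and already locked. Value in rad: 0 = shut, grows as it is lifted

How it is judged:
On the way, in this order (a step that is already met when the one before it is completed fails the run):
1. with the lever still open, the wing nut is turned to the green mark (value of joint holder_nut between -0.2 and 0.2 rad and value of joint holder_lever above 0.8 rad), for 0.2 s.
2. the lever is flipped down flat (value of joint holder_lever below 0.15 rad), for 0.2 s.
At the end, for the whole second after the job is handed in: On the red-lidded jar's holder the wing nut is within 0.2 rad (11 degrees) of the green mark and the lever is shut to within 0.15 rad (8 degrees); the blue-lidded jar's lever is still shut to within 0.15 rad (value of joint holder_nut between -0.2 and 0.2 rad and value of joint each of holder_lever, blue_holder_lever below 0.15 rad); the robot touches nothing.
It fails at once if the blue-lidded jar's lever is lifted (value of joint blue_holder_lever above 0.3 rad).
It also fails if it takes over 42 s, if anything falls off the work surface, if the arm or the gripper's body presses on something with over 40 N, if the wrist force passes 120 N, or if a joint passes its speed limit or range.

## Working session

There is one attempt and no reset: what is moved stays moved. The work goes in short steps, Python scripts to look and compute and a shell command to move; the robot and the scene stay as the last step left them, time stands still between calls to the robot, and variables do not carry over. Pictures are saved under pics/ and viewed, at most 10 in all, crops included, and the job is handed in when it is done.

```bash
mkdir -p pics; cat > h.py <<'E'
import numpy as np, cv2
from cell import arm
from scipy.spatial.transform import Rotation as R
def cal(n):
    c=arm.get_calibration(n); return np.array(c["intrinsics"]),np.array(c["pose"]),c
def ray(n,p,c=None):
    K,T,_=c or cal(n)
    d=np.linalg.inv(K)@[p[1],p[0],1]; d=T[:3,:3]@(d*[1,-1,-1]); return T[:3,3],d/np.linalg.norm(d)
def onz(n,p,z,c=None):
    o,d=ray(n,p,c); return o+d*(z-o[2])/d[2]
def tri(rs):
    A=0;b=0
    for o,d in rs:
        P=np.eye(3)-np.outer(d,d);A=A+P;b=b+P@o
    return np.linalg.solve(A,b)
def proj(n,X,c=None):
    K,T,_=c or cal(n)
    p=T[:3,:3].T@(np.array(X)-T[:3,3]); q=K@(p*[1,-1,-1]); return q[1]/q[2],q[0]/q[2]
def save(n,f):
    im=arm.get_image(n); cv2.imwrite('pics/'+f,im[:,:,::-1]); return im
E
python3 - <<'E'
from h import *
np.set_printoptions(precision=3,suppress=True)
s=arm.observe();print(s["clock"],s["position"],s["ee_rot"],s["width"])
ims=[save(n,n+'0.png') for n in("top","side")]
print(cal("top")[2].keys())
for n in("top","side"):
  print(n,cal(n)[1])
  for q in("holder","holder_nut","holder_lever"):
    print(n,q,[(np.round(r["point"]),round(r["conf"],2)) for r in arm.look_for(n,q)],[(np.round(r["point"]),round(r["conf"],2)) for r in arm.place_of(n,q)])
E
```

```text
0.0 [0.206 0.59  0.404] [-0.527 -3.097  0.002] 0.9990763699540021
dict_keys(['intrinsics', 'pose'])
top [[-0.03   0.99  -0.138  0.361]
 [-1.    -0.031 -0.006 -0.003]
 [-0.01   0.138  0.99   1.142]
 [ 0.     0.     0.     1.   ]]
top holder [(array([214., 423.]), 0.86)] [(array([214., 424.]), 0.74)]Traceback (most recent call last):
  File "<stdin>", line 9, in <module>
ValueError: it knows: holder
```

View pics/top0.png

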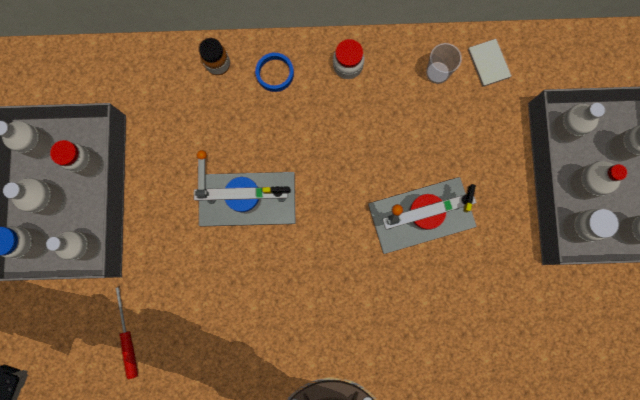

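View pics/side0.png

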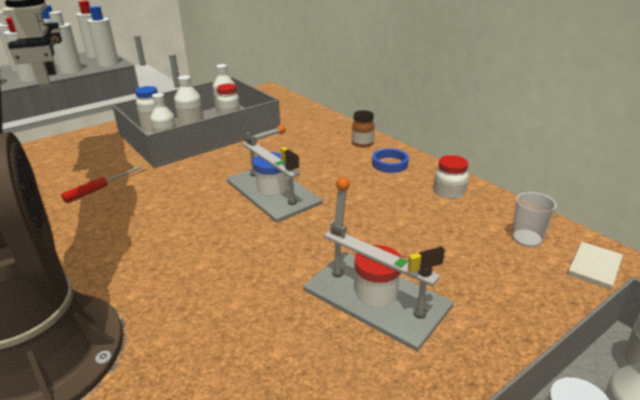

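The top view shows the red holder at about (214,424). Its lever's orange ball is at (210,397), and its nut is at (198,469) with the yellow wing at (206,467), pointing towards the robot. The blue holder is at (195,243) with its lever shut. In the side view the red holder's ball is at (184,343) and its nut at (262,427).

```bash
python3 - <<'E'
from h import *
np.set_printoptions(precision=3,suppress=True)
def cen(n,lo,hi,box):
    im=cv2.imread(f'pics/{n}0.png'); h=cv2.cvtColor(im,cv2.COLOR_BGR2HSV)
    m=cv2.inRange(h,lo,hi); k=np.zeros_like(m); r0,r1,c0,c1=box; k[r0:r1,c0:c1]=m[r0:r1,c0:c1]
    p=np.argwhere(k); print(n,len(p),p.mean(0)); return p.mean(0)
B=((5,190,150),(14,255,255)); Y=((22,140,100),(34,255,255)); K=((0,0,0),(180,255,60)); G=((45,100,50),(80,255,255))
for nm,c,bt,bs in(("ball",B,(200,220,388,405),(174,194,333,352)),("yel",Y,(195,215,460,478),(250,275,405,422)),("blk",K,(180,203,462,480),(245,270,418,446)),("green",G,(195,215,440,456),(255,270,390,410))):
    a=cen("top",*c,bt); b=cen("side",*c,bs)
    X=tri([ray("top",a),ray("side",b)]); print(nm,X, proj("top",X),proj("side",X))
for n in("top","side"):
    for r in arm.place_of(n,"holder"): print(n,r["point"],r["conf"],onz(n,r["point"],0))
s=arm.observe();print(R.from_rotvec(s["ee_rot"]).as_matrix())
E
```

```text
top 42 [209.643 397.595]
side 97 [182.536 342.546]
ball [ 0.474 -0.139  0.186] (np.float64(209.22009041347886), np.float64(397.85890561846577)) (np.float64(182.6528727038881), np.float64(341.95095721250425))
top 40 [206.55  468.625]
side 204 [261.765 414.475]
yel [ 0.482 -0.294  0.121] (np.float64(206.51195235137055), np.float64(468.65373479086907)) (np.float64(261.7786344862441), np.float64(414.40897749864155))
top 149 [194.597 468.658]
side 283 [258.413 431.346]
blk [ 0.51  -0.299  0.116] (np.float64(193.63884339511318), np.float64(469.42051233035204)) (np.float64(258.77008491425613), np.float64(429.6512732830428))
top 52 [204.827 447.462]
side 53 [262.283 400.906]
green [ 0.492 -0.259  0.092] (np.float64(204.3555173314161), np.float64(447.8007257379267)) (np.float64(262.4421122153208), np.float64(400.1191500537654))
top [214.3, 423.8] 0.74 [ 0.482 -0.225  0.   ]
side [296.4, 375.6] 0.58 [ 0.482 -0.22   0.   ]
[[-0.944  0.331 -0.   ]
 [ 0.331  0.944 -0.   ]
 [-0.    -0.    -1.   ]]
```

```bash
python3 -m inch '-0.183 -0.158 0 0 0.06; -0.183 -0.158 0 0 0.06; -0.183 -0.158 0 0 0.06; -0.183 -0.158 0 0 0.06; -0.183 -0.158 0 0 0.06' 20
python3 -m inch '-0.171 -0.174 0 0 0.06; -0.171 -0.174 0 0 0.06; -0.171 -0.174 0 0 0.06; -0.171 -0.174 0 0 0.06; -0.171 -0.174 0 0 0.06'
```

```text
clock: 0.85
position: [0.3282, 0.3777, 0.4049]
ee_rot: [0.529, 3.096, 0.0]
force: [0.4, 0.3, 0.3]
width: 0.667
gripper_force: 0.0
clock: 1.35
position: [0.4315, 0.157, 0.4051]
ee_rot: [0.528, 3.096, 0.001]
force: [-0.5, 1.4, -0.2]
width: 0.648
gripper_force: 0.0
```

```bash
python3 -m inch '-0.136 -0.207 0 0 0.06; -0.136 -0.207 0 0 0.06; -0.136 -0.207 0 0 0.06; -0.136 -0.207 0 0 0.06; -0.136 -0.207 0 0 0.06'
python3 -m inch '-0.083 -0.202 0 0 0.06; -0.083 -0.202 0 0 0.06; -0.083 -0.202 0 0 0.06; -0.083 -0.202 0 0 0.06; -0.083 -0.202 0 0 0.06'
python3 -m inch '0 0 0 0 0.06; 0 0 0 0 0.06; 0 0 0 0 0.06'
python3 - <<'E'
from h import *
np.set_printoptions(precision=3,suppress=True)
s=arm.observe();print(s["position"],s["joints"])
c=cal("wrist");print(c[1]); np.savez('w1.npz',K=c[0],T=c[1])
save("wrist","wrist1.png")
for X in([.502,-.298,.121],[.482,-.294,.121],[.461,-.145,.105]):print(proj("wrist",X,c))
E
```

```text
clock: 1.85
position: [0.4909, -0.083, 0.4051]
ee_rot: [0.527, 3.096, 0.0]
force: [1.9, 1.0, -0.7]
width: 0.652
gripper_force: 0.0
clock: 2.35
position: [0.5011, -0.3042, 0.405]
ee_rot: [0.535, 3.095, -0.005]
force: [0.1, 0.5, 0.0]
width: 0.655
gripper_force: 0.0
clock: 2.65
position: [0.5028, -0.2974, 0.4046]
ee_rot: [-0.524, -3.097, -0.002]
force: [-0.3, 0.5, 0.0]
width: 0.651
gripper_force: 0.0
[ 0.503 -0.297  0.405] [ 0.081  0.389  0.504  1.706 -0.208  1.1    1.884]
[[ 0.329 -0.902 -0.279  0.427]
 [ 0.944  0.314  0.096 -0.271]
 [ 0.001 -0.295  0.955  0.384]
 [ 0.     0.     0.     1.   ]]
(np.float64(194.2321613154251), np.float64(318.48817794974207))
(np.float64(168.69267447274834), np.float64(314.762514862347))
(np.float64(73.28026171817386), np.float64(494.7509031891665))
```

View pics/wrist1.png

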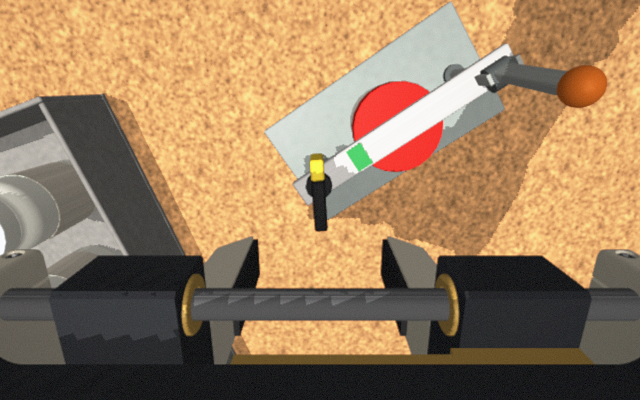

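The wrist view shows the nut at about (190,318). Its yellow tip is at (158,317), its black tip at (228,321) and the green mark at (157,360). The lever's ball is at (86,582).

```bash
python3 - <<'E'
from h import *
np.set_printoptions(precision=4,suppress=True)
d=np.load('w1.npz');c=(d["K"],d["T"],0)
a=lambda v:np.degrees(np.arctan2(v[1],v[0]))
y=onz("w",(157,316.5),.133,c);b=onz("w",(222,320.5),.133,c);print(y,b,np.linalg.norm(y-b),(y+b)/2,a((y-b)))
g=onz("w",(157,360),.095,c);
p1=onz("w",(191,302),.095,c);p2=onz("w",(52,515),.095,c);print("green",g,"barang",a(p2-p1),p1,p2,np.linalg.norm(p2-p1))
u=(p2-p1)/np.linalg.norm(p2-p1);print("nut from green",g-.04*u)
E
```

```text
[ 0.4718 -0.2889  0.133 ] [ 0.5198 -0.3026  0.133 ] 0.04987342148929568 [ 0.4958 -0.2958  0.133 ] 164.12820668726175
green [ 0.4904 -0.2578  0.095 ] barang 104.75366371122409 [ 0.5021 -0.3129  0.095 ] [ 0.4522 -0.1231  0.095 ] 0.1963122545139034
nut from green [ 0.5006 -0.2965  0.095 ]
```

```bash
python3 -m inch '0.003 0 0.04 -0.06 0.06; 0.003 0 0.08 -0.06 0.06; 0.003 0 0.11 -0.06 0.06; 0.003 0 0.121 -0.06 0.06; 0.003 0 0.121 -0.06 0.06'
python3 -m inch '0 0 0 0 0; 0 0 0 0 0; 0 0 0 0 0; 0 0 0 0 0; 0 0 0 0 0' 30
python3 -m inch '0 0 0 0 0; 0 0 0 0 0; 0 0 0 0 0'
python3 -c "
from h import *
save('wrist','wrist2.png');print(arm.observe()['ft_torque'])"
```

```text
clock: 3.2
position: [0.4996, -0.2968, 0.2828]
ee_rot: [-0.431, -3.11, -0.002]
force: [-0.2, -0.9, -0.3]
width: 0.651
gripper_force: 0.0
clock: 3.7
position: [0.4997, -0.2979, 0.2842]
ee_rot: [0.433, 3.111, -0.0]
force: [0.2, 0.5, -0.1]
width: 0.269
gripper_force: 0.0
clock: 4.0
position: [0.5001, -0.2975, 0.2852]
ee_rot: [0.432, 3.11, 0.002]
force: [-2.9, 5.4, 15.5]
width: 0.109
gripper_force: 36.1
[1.09939759 0.59737719 0.03347064]
```

View pics/wrist2.png

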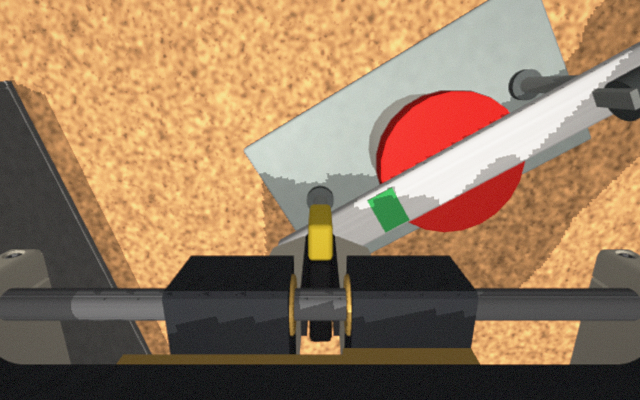

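```bash
python3 -m inch '0 0 -0.002 0.12 0; 0 0 -0.002 0.24 0; 0 0 -0.002 0.36 0; 0 0 -0.002 0.48 0; 0 0 -0.002 0.6 0'
python3 -m inch '0 0 0 0.12 0; 0 0 0 0.24 0; 0 0 0 0.36 0; 0 0 0 0.44 0; 0 0 0 0.44 0'
python3 -m inch '0 0 0 0 0; 0 0 0 0 0; 0 0 0 0 0'
python3 -c "
from h import *
save('wrist','wrist3.png');o=arm.observe();print(o['ft_torque'],np.degrees(2*np.arctan2(o['ee_rot'][1],o['ee_rot'][0])))"
```

```text
clock: 4.55
position: [0.5003, -0.2972, 0.2854]
ee_rot: [1.339, 2.841, 0.001]
force: [3.5, 0.7, -7.2]
width: 0.109
gripper_force: 34.3
clock: 5.05
position: [0.5004, -0.2972, 0.2854]
ee_rot: [1.922, 2.484, 0.001]
force: [5.8, 2.1, -6.3]
width: 0.108
gripper_force: 34.3
clock: 5.35
position: [0.5003, -0.2972, 0.2854]
ee_rot: [1.917, 2.488, 0.002]
force: [5.7, 1.4, -7.9]
width: 0.104
gripper_force: 34.2
[ 0.12650823 -1.33088529 -0.06920128] 104.75704277295064
```

View pics/wrist3.png

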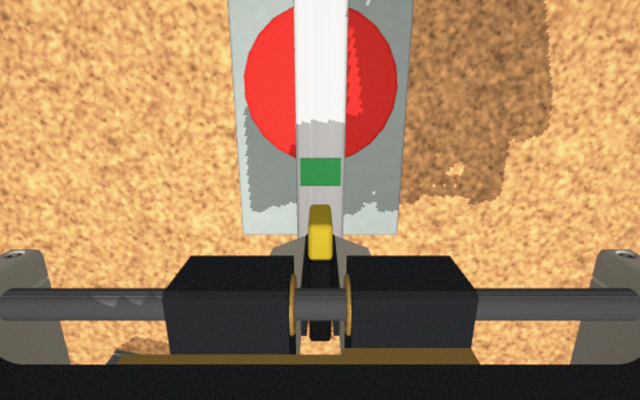

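Yellow now points squarely at the green mark: the yellow tip is at (210,320), the mark at (172,320), and the tool is at the bar's angle of 104.8°. Next I release, lift and go behind the lever.

```bash
python3 -m inch '0 0 0 0 0.05; 0 0 0 0 0.05; 0 0 0 0 0.05; 0 0 0 0 0.05'
python3 -m inch '0 0 -0.03 0 0.05; 0 0 -0.07 0 0.05; 0 0 -0.12 0 0.05; 0 0 -0.12 0 0.05'
python3 -m inch '0.03 -0.03 0 0 0; 0.07 -0.05 0 0 0; 0.11 -0.055 0 0 0; 0.16 -0.055 0 0 0; 0.16 -0.055 0 0 0'
python3 -m inch '0 0 0 0 0; 0 0 0 0 0; 0 0 0 0 0'
python3 -c "
from h import *
save('wrist','wrist4.png');save('side','side4.png')
a=cv2.imread('pics/wrist4.png');b=cv2.imread('pics/side4.png')[100:340,220:520];cv2.imwrite('pics/m4.png',np.vstack([cv2.resize(a,(480,300)),cv2.resize(b,(375,300)).copy() if 0 else cv2.copyMakeBorder(cv2.resize(b,(375,300)),0,0,0,105,0)]))"
```

```text
clock: 5.8
position: [0.4993, -0.2981, 0.2859]
ee_rot: [1.922, 2.485, -0.0]
force: [0.7, -0.2, 0.3]
width: 0.406
gripper_force: 0.0
clock: 6.2
position: [0.5001, -0.2999, 0.4119]
ee_rot: [1.917, 2.477, 0.003]
force: [0.2, -0.4, -0.8]
width: 0.545
gripper_force: 0.0
clock: 6.7
position: [0.4051, -0.1507, 0.4049]
ee_rot: [-1.908, -2.49, -0.004]
force: [-0.1, 0.3, 0.4]
width: 0.156
gripper_force: 0.0
clock: 7.0
position: [0.4062, -0.1582, 0.4058]
ee_rot: [1.925, 2.482, -0.001]
force: [-0.4, -0.2, 0.6]
width: 0.007
gripper_force: 0.0
```

View pics/m4.png

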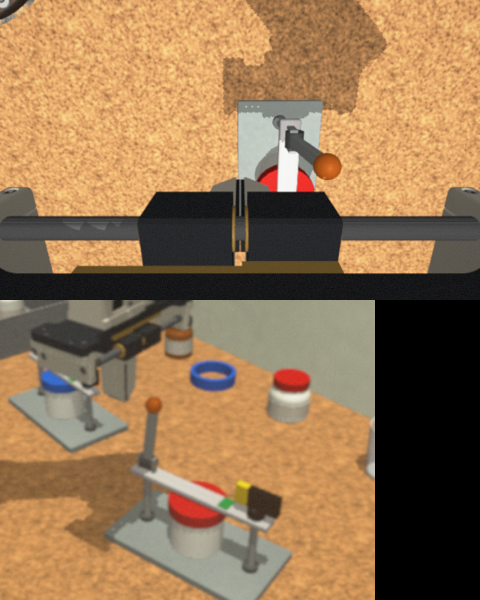

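The fingers are closed on the lever's -x side. In the composite's wrist half the ball is at (165,328), right of the fingers at (210,240), and the side half shows the nut's yellow wing at the mark. Now I lower and push.

```bash
python3 -m inch '0 0 0.03 0 0; 0 0 0.05 0 0; 0 0.02 0.05 0 0; 0 0.035 0.05 0 0; 0 0.045 0.05 0 0'
python3 -m inch '0 0.01 0 0 0; 0 0.02 0 0 0; 0 0.03 0 0 0; 0 0.04 0 0 0; 0 0.04 0 0 0'
python3 -c "
from h import *
b=save('side','side5.png')[100:340,220:520,::-1];cv2.imwrite('pics/m5.png',cv2.resize(b,None,fx=2,fy=2))"
```

```text
clock: 7.6
position: [0.4509, -0.1458, 0.3557]
ee_rot: [1.923, 2.484, -0.001]
force: [-2.8, -1.9, 0.1]
width: 0.006
gripper_force: 1.5
clock: 8.1
position: [0.49, -0.1348, 0.3559]
ee_rot: [1.92, 2.485, 0.001]
force: [-0.3, -0.1, 0.3]
width: 0.006
gripper_force: 0.0
```

View pics/m5.png

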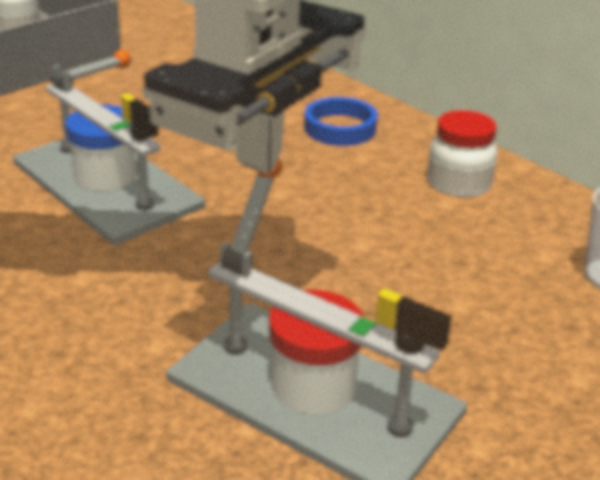

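The lever has leaned over and the ball at (168,270) sits just under the fingertips. I follow the arc down.

```bash
python3 -m inch '0 0.015 0.005 0 0; 0 0.028 0.015 0 0; 0 0.038 0.03 0 0; 0 0.045 0.048 0 0; 0 0.047 0.06 0 0'
python3 -m inch '0 0 0.002 0 0; 0 0 0.003 0 0; 0 0 0.003 0 0'
python3 -c "
from h import *
b=save('side','side6.png')[100:340,220:520,::-1];cv2.imwrite('pics/m6.png',cv2.resize(b,None,fx=2,fy=2))"
```

```text
clock: 8.65
position: [0.5356, -0.1232, 0.2956]
ee_rot: [1.919, 2.484, 0.003]
force: [3.2, 0.4, 4.0]
width: 0.004
gripper_force: 2.1
clock: 8.95
position: [0.5342, -0.1238, 0.2936]
ee_rot: [1.922, 2.484, 0.002]
force: [2.5, 1.4, 3.4]
width: 0.004
gripper_force: 1.4
```

View pics/m6.png

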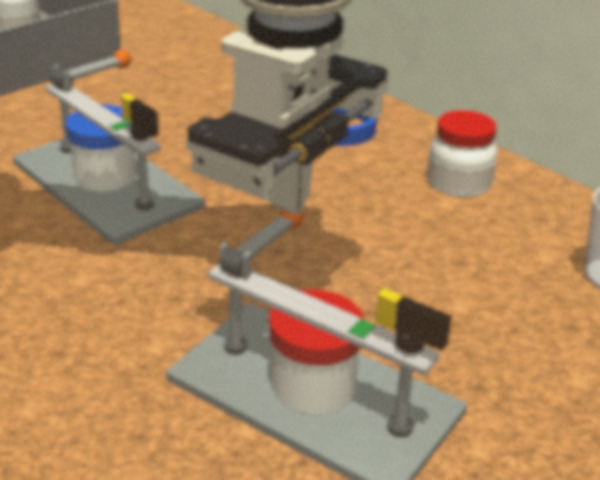

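The ball at (218,291) is almost down, but the force of 3.4 N says the lever isn't on its stop yet. I press on in small steps.

```bash
python3 -m inch '0 0 0.002 0 0; 0 0 0.004 0 0; 0 0 0.005 0 0; 0 0 0.006 0 0; 0 0 0.006 0 0'
```

```text
clock: 9.5
position: [0.5343, -0.1245, 0.2905]
ee_rot: [1.922, 2.483, 0.006]
force: [-10.2, 5.4, 46.8]
width: 0.004
gripper_force: 23.4
```

The force jumped to 47 N, so it's on the stop. I back off, go up and check.

```bash
python3 -m inch '0 0 -0.006 0 0; 0 0 -0.03 0 0; 0 0 -0.07 0 0; 0 0 -0.11 0 0; 0 0 -0.15 0 0'
python3 -m inch '-0 0.04 0 0 0; 0 0.08 0 0 0; 0 0.12 0 0 0; 0 0.12 0 0 0; 0 0.12 0 0 0'
python3 -c "
from h import *
np.set_printoptions(precision=3,suppress=True)
t=save('top','top7.png')[140:270,180:500,::-1];b=save('side','side7.png')[100:340,220:520,::-1]
P=lambda n,lo,hi,bx:(lambda k:np.argwhere(k[bx[0]:bx[1],bx[2]:bx[3]]).mean(0)+[bx[0],bx[2]])(cv2.inRange(cv2.cvtColor(cv2.imread('pics/'+n+'7.png'),cv2.COLOR_BGR2HSV),lo,hi))
O=((5,190,110),(14,255,255))
p=P('side',*O,(180,230,345,400));print(p,onz('side',p,.105),proj('side',[.538,-.121,.105]),proj('side',[.538,-.121,.117]))
cv2.imwrite('pics/m7.png',np.vstack([cv2.resize(t,(640,260)),cv2.resize(b,(640,330))]))"
```

```text
clock: 10.0
position: [0.5328, -0.124, 0.438]
ee_rot: [-1.923, -2.483, 0.002]
force: [1.3, 0.9, 0.0]
width: 0.005
gripper_force: 0.0
clock: 10.5
position: [0.6499, -0.0936, 0.4357]
ee_rot: [-1.922, -2.484, 0.004]
force: [-1.0, 0.1, 0.6]
width: 0.007
gripper_force: 0.0
[206.328 366.328] [ 0.543 -0.122  0.105] (np.float64(207.01428471075977), np.float64(363.4814099971846)) (np.float64(201.22017547891863), np.float64(363.68105473704367))
```

View pics/m7.png

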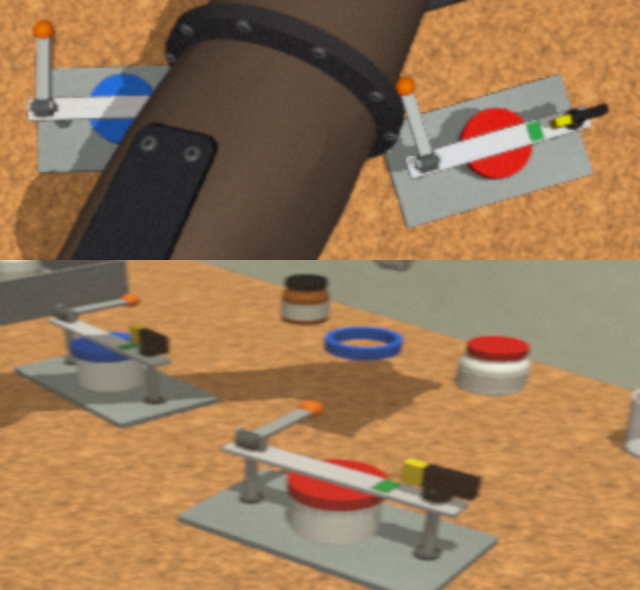

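The red lever's ball projects to (206,366) in the side image, which matches the shut position of (207,363). The yellow wing points at the mark, the blue lever is still shut, and the arm is clear.

```bash
python3 -c "
from cell import arm
print(arm.sign_off())"
```

```text
the job is handed in; nothing more can be done
None
```

I turned the red-lidded jar's wing nut to the green mark, then pressed its lever down onto its stop. The blue-lidded jar's lever was never touched. I handed the job in at about 10.6 s with the arm clear; sign-off returned no verdict.

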